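Turn the back-to-front insert round in its counter caddy

TASK

Two wooden caddies for stirrers and sugar stand on the counter, and one of them has had its grey insert put back the wrong way round: the insert's tall bins block the cut-out in the caddy's front. Lift that insert clear of its caddy by its grip bar, turn it half a turn and lower it back (do not drop it) into the same caddy, fully home, so that its low tray lies at the cut-out. Leave the other caddy's insert, which is right, as it is.

Things in the scene. Friction and masses are not known exactly. Their poses are not given: they have to be found in the camera images.
- insert: The grey insert that is the wrong way round. 124 (its x) x 84 mm, 0.14-0.28 kg. Origin: centre of underside, z up. -x half: low open tray, walls 24 high; +x half: two tall bins, walls 54. Straight grip bar along x over the origin, 60 long, 14 thick (y), 76-100 mm up, nothing beside it; pinch it across the 14; balances there. At the start its x is 180 degrees from the caddy's, within 2 degrees.
- insert_low_end (a point): Middle of the upper edge of that insert's low end wall: 60.5 mm from its origin along its -x, 24 mm up. Belongs at the caddy's cut-out.
- caddy: Its wooden box, fixed to the counter, at the left or the right place. 154 (its x) x 114 x 60 mm high, open on top. Origin: centre of underside, z up. Walls 8 thick, inside 138 x 98 (7 mm play each side of the insert); the insert's origin is 8 mm above this one when home. The front end (-x, towards the robot) has a cut-out 66 wide, from 28 mm up to the rim; the other walls are full height.
- other_insert: The same kind of insert in a second, identical caddy elsewhere on the counter, already the right way round (low tray at the cut-out). To be left alone. Origin and axes as for the first insert. Close behind both caddies stands a glass display case 0.43 m high; between the left place (y about 0.3) and the right one (y about -0.2) pass in front of it, within 0.5 m of the robot axis and 0.3 m up.

How it is judged (in metres and radians):
On the way:
1. the insert is lifted clear of its caddy: its underside is above the caddy's rim (z of insert in the frame of caddy above 0.06 m), for 0.1 s.
At the end, for the whole second after the job is handed in: The insert is home in its own caddy, turned round: its low end at the cut-out (more than 35 mm towards the caddy's front), its centre within 16 mm of the caddy's, its underside within 6 mm of the caddy's inner floor, its long axis within 0.2 rad of the caddy's, upright within 0.1 rad, and at rest (x of insert_low_end in the frame of caddy below -0.035 m and horizontal distance between insert and caddy below 0.016 m and z of insert in the frame of caddy below 0.014 m and angle between the x axis of insert and the x axis of caddy, either way round below 0.2 rad and angle between insert's own z axis and vertical below 0.1 rad and linear speed of insert below 0.02 m/s); the robot touches nothing.
It fails at once if the insert is dropped (faster than 0.6 m/s with no finger on it) (linear speed of insert above 0.6 m/s and contact force between the fingers and insert below 0.2 N).
It fails at once if the other insert is moved by more than 20 mm (distance of other_insert from where it was at the start of the episode above 0.02 m).
It also fails if it takes over 45 s, if anything falls off the work surface, if the arm or the gripper's body presses on something with over 40 N, if the wrist force passes 120 N, or if a joint passes its speed limit or range.

ROBOT

A 6-joint arm with a two-finger parallel gripper is mounted at the origin on a cart in front of the work surface, level with it; the furniture and walls round the work are solid. World frame = base frame: x ahead of the robot, y to its left, z up, the work surface at z = 0. Lengths are in mm, angles in rad, forces in N, time in s.
With the tool pointing down it reaches from about 300 to 775 mm from the base axis. Payload 14.6 kg.
Tool frame: the origin (TCP) lies between the finger pads; the fingertips stand manip.tip_reach ahead of it and the grasp point (between the pads) lies 5 mm behind it (manip.tip_reach is the distance from the TCP to the fingertips, in mm); z points along the fingers, y is the line along which they close (so a half turn about z gives the same grasp; the last joint's range is limited). The gripper opens to 94 mm and grips with 3 to 60 N. Pads are 16 mm wide; open, the fingers measure 119 mm over their backs; the gripper's body (75 mm by 177 mm) begins 78 mm behind the grasp point.
Start: joints at [1.165, 0.3, 1.521, -0, 1.321, -0.067], TCP at [182.793, 518.726, 219.446] pointing down, gripper open.
Joint ranges: [-3.03, 3.03], [-0.79, 2.21], [0.23, 2.52], [-1.04, 4.18], [0, 3.07], [-2.55, 2.55]. Speed limits (rad/s): [2.22, 2.22, 2.57, 3.14, 3.14, 3.14].

INTERFACE

Orientations are given as [roll, pitch, yaw] about the fixed x, y, z axes, in that order (R = Rz(yaw) Ry(pitch) Rx(roll)).
In Python, from cell import manip gives the robot as it stands. The module is installed in compiled form; this text tells all that it offers.
- The arm moves only by the shell command python3 -m creep 'ROWS' [FORCE]. ROWS is JSON, a list of rows, each a list of 3 entries, a list of its own where there are three numbers: the opening, from -1 (shut) to 1 (fully open), then the shift along the tool's x, y, z in cm, then the turn about the tool's z in units of 5 degrees (1.0 is 5 degrees). In form: [[grip, [tx, ty, tz], roll], ...]. A call has 1 to 12 rows; each row is the pose to reach, as a shift and turn from the pose commanded when the call began, along the tool's axes at that moment; what a row does not reach only later rows make up. A row lasts 1/10 s, in which the tool goes at most 50 mm and 8.59 degrees, less where a joint would pass 70% of its speed; a pose out of reach is approached as far as the arm can. A call with a gripper value outside its range is refused whole. The fingers move at their own pace and stop on an object; FORCE is the grip in N (left out, the last holds). Time passes only in rows, so rows that repeat a pose let the fingers close. It gives the time, the measured TCP pose, the force, the opening and the grip force at its end, in the units of the state.
- manip.read_state(): the state, without advancing time (a new reading comes with each control period).
- manip.camera(name): name is "side" or "top"; returns the picture (400x640x3 uint8, red, green, blue); there is no depth.
- manip.camera_params(name): a dict with "fovy" (degrees; the focal length in pixels is half the picture's height over the tangent of half this angle, whatever the lens; pixels are square), "cx", "cy" (the principal point, pixels), "k1" (the pictures are not rectified: a ray, as slopes to the right and down, at radius r is drawn at 1 + k1 r^2 times it, then the intrinsics apply), "origin" and "attitude" of the camera in the world. Camera axes: x right, y down, z forward; pixel columns grow to the right and rows downward; lengths in mm; the calibration is good to about 2 mm. A picture is of the moment at which its call begins. camera_params takes no time and is no camera call.
- manip.sign_off(): hands the job in; it is judged then, once.
The state is a dict: "clock": time; "joints": joint angles; "qd": joint speeds; "effort": joint torques, N m; "eef_pos": TCP position; "eef_rot": TCP orientation; "wrist_force": force on the tool from outside, world axes, zero at the start; "moment": the same for the moment, N m; "finger_gap": finger opening in mm; "finger_force": force on a finger pad.
Only numpy, scipy, OpenCV 4.12 (cv2) and the standard library are available. Lean on these libraries where they do the work, as an engineer would, in place of code of your own. Each camera call takes 0.05 s, during which the arm holds its last target. There are 200 camera calls.

## Working session

There is one attempt and no reset: what is moved stays moved. The work goes in short steps, Python scripts to look and compute and a shell command to move; the robot and the scene stay as the last step left them, time stands still between calls to the robot, and variables do not carry over. Pictures are saved under pics/ and viewed, at most 10 in all, crops included, and the job is handed in when it is done.

```bash
mkdir -p pics
python3 - <<'E'
from cell import manip
import cv2
for n in("side","top"):
    cv2.imwrite(f"pics/{n}0.png",manip.camera(n)[:,:,::-1]); print(manip.camera_params(n))
print(manip.read_state(),manip.tip_reach)
E
```

```text
{'fovy': 55.140707994709174, 'cx': 317.04225136369837, 'cy': 199.0007781533122, 'k1': -0.08859560900688264, 'origin': array([459.36872123, 931.1887705 , 637.46120522]), 'attitude': array([-2.14383684,  0.01220653, -3.04116242])}
{'fovy': 42.93027552356375, 'cx': 321.27952737601544, 'cy': 194.83414816084147, 'k1': -0.1290443455710575, 'origin': array([ 467.20816469,   45.30189041, 1411.10118942]), 'attitude': array([-3.09715243,  0.00828909, -1.55150641])}
{'clock': 0.1, 'joints': array([ 1.16538022e+00,  3.00408799e-01,  1.52149851e+00, -3.34357148e-05,
        1.32070203e+00, -6.65928127e-02]), 'qd': array([-0.00101438, -0.00153624, -0.00121065,  0.00125488,  0.00098728,
       -0.00078801]), 'effort': array([ 2.96052705e-03, -5.32644296e+01, -3.53281903e+01,  7.09686172e-02,
        2.35509127e-02, -7.56759050e-05]), 'eef_pos': array([182.72980938, 518.53070571, 218.95542629]), 'eef_rot': array([-3.14057606e+00, -3.53388692e-05,  2.80277763e+00]), 'wrist_force': array([0.04539865, 0.15070287, 0.2101403 ]), 'moment': array([ 0.01882388, -0.02610372, -0.02688224]), 'finger_force': 0.0, 'finger_gap': 93.6127991601231} 14.0
```

View pics/top0.png

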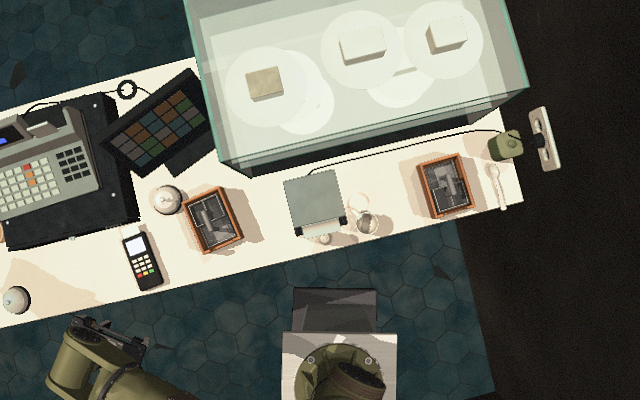

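View pics/side0.png

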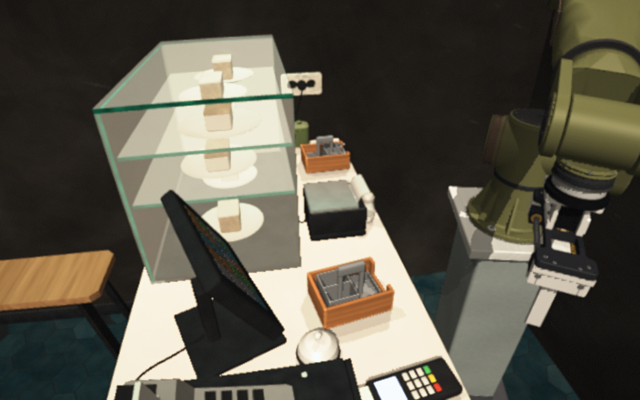

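The top view shows the left caddy at about (213,220) and the right one at about (445,186). The robot is at the bottom. The side view shows the left caddy at (350,290) and the right one at (325,155). I'll enlarge both to see which insert is wrong.

Run:
```python
import cv2,numpy as np
t=cv2.imread("pics/top0.png");s=cv2.imread("pics/side0.png")
f=lambda im,x,y,w,h:cv2.resize(im[y:y+h,x:x+w],(400,300),interpolation=cv2.INTER_CUBIC)
cv2.imwrite("pics/crop0.png",np.vstack([np.hstack([f(t,161,182,104,78),f(t,393,147,104,78)]),np.hstack([f(s,290,250,120,90),f(s,290,126,72,54)])]))
```

```text
(no output)
```

View pics/crop0.png

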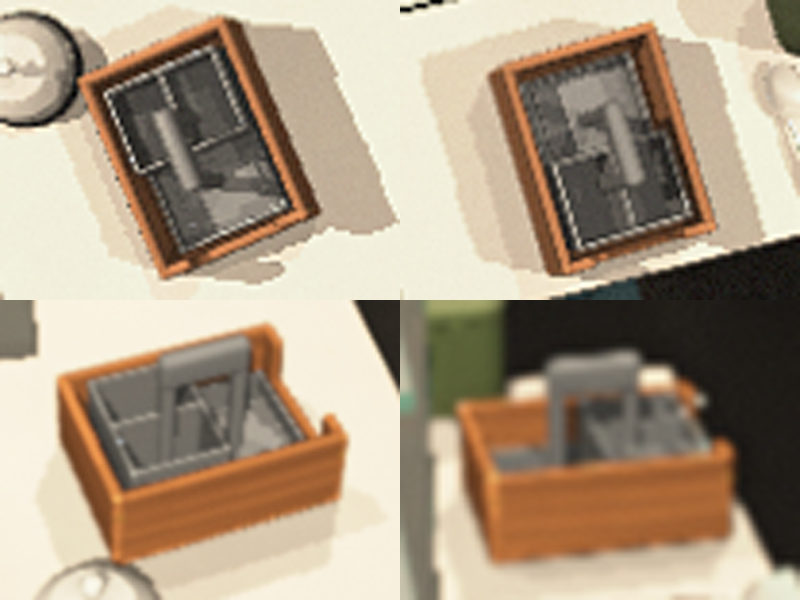

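The right caddy (top crop) has its bins at the front, so that insert is the wrong one. The left insert has its low tray at the front and is right. Next I'll measure the right caddy's rim and grip bar.

```bash
cat > h.py <<'E'
import cv2,numpy as np
from cell import manip
from scipy.spatial.transform import Rotation as R
def K(n):
    p=manip.camera_params(n); f=200/np.tan(np.radians(p["fovy"]/2))
    return p,np.array([[f,0,p["cx"]],[0,f,p["cy"]],[0,0,1.]]),np.array([p["k1"],0,0,0.])
def rays(n,px):
    p,k,d=K(n); u=cv2.undistortPoints(np.float64(px).reshape(-1,1,2),k,d)[:,0]
    return p["origin"],np.c_[u,np.ones(len(u))]@R.from_euler("xyz",p["attitude"]).as_matrix().T
def plane(n,px,z):
    o,v=rays(n,px); return (o+v*((z-o[2])/v[:,2])[:,None])[:,:2]
def proj(n,X):
    p,k,d=K(n); m=R.from_euler("xyz",p["attitude"]).as_matrix().T
    return cv2.projectPoints(np.float64(X).reshape(-1,1,3),cv2.Rodrigues(m)[0],-m@p["origin"],k,d)[0][:,0]
def tri(a,b):
    A=[];B=[]
    for n,q in(("top",a),("side",b)):
        o,v=rays(n,[q]); v=v[0]/np.linalg.norm(v); P=np.eye(3)-np.outer(v,v); A.append(P);B.append(P@o)
    return np.linalg.lstsq(np.vstack(A),np.hstack(B),rcond=None)[0]
def rect(pts):
    c,(w,h),a=cv2.minAreaRect(np.float32(pts)); 
    if w<h: w,h,a=h,w,a+90
    return np.round(c,1),round(w,1),round(h,1),round((a+90)%180-90,1)
E
python3 - <<'E'
from h import *
t=cv2.imread("pics/top0.png"); hsv=cv2.cvtColor(t,cv2.COLOR_BGR2HSV)
for x,y in((393,147),(161,182)):
    r=hsv[y:y+78,x:x+104]; o=(r[...,0]<18)&(r[...,1]>110)
    for th in(110,140,165,185):
        m=(o&(r[...,2]>th)).astype(np.uint8); nl,l,st,_=cv2.connectedComponentsWithStats(m,connectivity=8)
        m=l==1+np.argmax(st[1:,4]); ys,xs=np.nonzero(m)
        print(th,m.sum(),rect(plane("top",np.c_[xs+x,ys+y],60)))
print(tri((445,186),(325,155)))
# bar: crop px -> image, top ends
b=np.array([[612,100],[632,100],[640,182],[622,186]])-[400,0]
px=b/400*104+[393,147]; print(px, plane("top",px,108))
b=(np.array([[545,358],[640,358]])-[400,300])*72/400+[290,126];print(b)
E
```

```text
110 699 (array([ 558.5, -273.2]), 152.7, 123.2, 17.4)
140 412 (array([ 559.8, -276.9]), 152.5, 115.9, 17.7)
165 357 (array([ 560.3, -278.4]), 152.3, 112.3, 17.4)
185 274 (array([ 560.5, -277.8]), 151.1, 110.5, 17.5)
110 481 (array([454. , 352.6]), 154.0, 114.9, 24.1)
140 402 (array([454.4, 353.2]), 153.7, 112.2, 24.9)
165 346 (array([454.4, 353.4]), 153.3, 110.5, 25.0)
185 289 (array([454.4, 353.8]), 152.8, 109.7, 24.8)
[ 559.45708984 -278.06682956   38.22576705]
[[448.12 173.  ]
 [453.32 173.  ]
 [455.4  194.32]
 [450.72 195.36]] [[ 587.65106394 -269.63766456]
 [ 587.94429013 -283.29203766]
 [ 532.82209166 -289.08914179]
 [ 529.90204598 -276.83661923]]
[[316.1  136.44]
 [333.2  136.44]]
```

Run:
```python
from h import *
def draw(n,x,y,w,h):
    t=cv2.imread(f"pics/{n}0.png"); c=cv2.resize(t[y:y+h,x:x+w],(400,400*h//w),interpolation=cv2.INTER_CUBIC); d=c.copy()
    a=np.radians(17.5); M=np.array([[np.cos(a),-np.sin(a)],[np.sin(a),np.cos(a)]])
    for (L,W,z,col) in((77,57,60,(0,255,0)),(30,7,108,(0,0,255))):
        q=np.array([[L,W],[-L,W],[-L,-W],[L,-W]])@M.T+[560.3,-278]
        p=(proj(n,np.c_[q,[z]*4])+.5-[x,y])*400/w; cv2.polylines(d,[p.astype(int)],True,col,1)
    return np.vstack([c,d])
a=draw("top",417,152,60,44*60//60+16); b=draw("side",295,130,60,45)
a=a[:600] if len(a)>600 else a
h=max(len(a),len(b)); pad=lambda i:cv2.copyMakeBorder(i,0,h-len(i),0,0,cv2.BORDER_CONSTANT)
o=np.hstack([pad(a),pad(b)]); cv2.imwrite("pics/ov.png",cv2.resize(o,(min(800,800*600//h),600)))
```

```text
(no output)
```

View pics/ov.png

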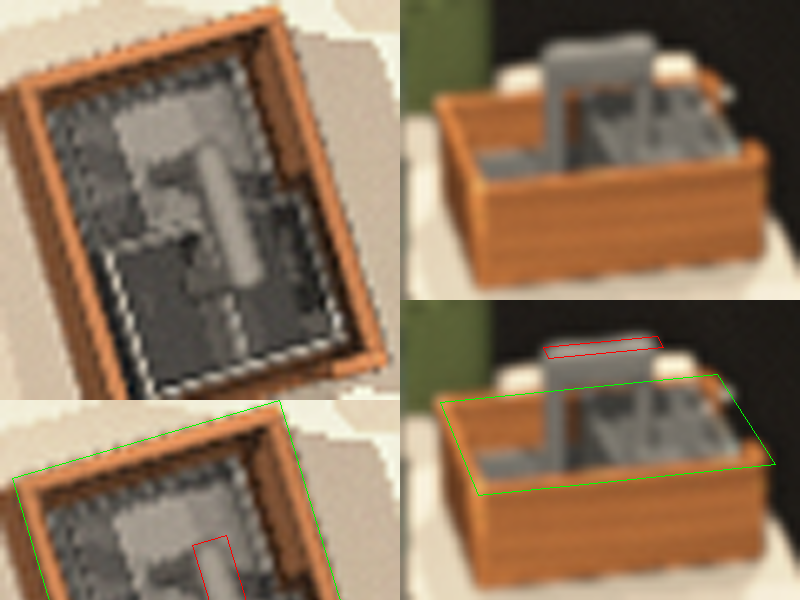

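```bash
cat >> h.py <<'E'
def go(x,y,z,yaw,frm=None):
    s=manip.read_state(); p,e=(s["eef_pos"],s["eef_rot"]) if frm is None else frm
    r=R.from_euler("xyz",e); d=r.inv().apply(np.array([x,y,z])-p)/10
    print(np.round(d,2),"turn",round(((np.degrees(e[2])-yaw+180)%360-180)/5,2))
E
python3 - <<'E'
from h import *
e=np.array([[448.2,174.2],[454.5,194.7]])-.5; b=plane("top",e,108); print(b,b.mean(0),np.degrees(np.arctan2(*(b[0]-b[1])[::-1])))
print(plane("top",[(250,178),(515,118)],0))
for w in((250,330,300),(400,0,300),(400,-270,300)): go(*w,67)
E
```

```text
[[ 585.81128761 -268.5457231 ]
 [ 533.06253671 -285.41282461]] [ 559.43691216 -276.97927385] 17.732355647637824
[[ 572.99689729  258.0971073 ]
 [ 759.47994159 -489.96234487]]
[-12.61 -15.55  -8.09] turn 18.72
[-37.73 -41.69  -8.06] turn 18.72
[-46.7  -67.16  -8.04] turn 18.72
```

```bash
python3 -m creep '[[1,[-12.6,-15.5,-8.1],2],[1,[-12.6,-15.5,-8.1],4],[1,[-12.6,-15.5,-8.1],5],[1,[-12.6,-15.5,-8.1],6],[1,[-37.7,-41.7,-8.1],7],[1,[-37.7,-41.7,-8.1],8],[1,[-37.7,-41.7,-8.1],9],[1,[-37.7,-41.7,-8.1],10],[1,[-37.7,-41.7,-8.1],11],[1,[-37.7,-41.7,-8.1],12],[1,[-37.7,-41.7,-8.1],13],[1,[-37.7,-41.7,-8.1],14]]'
python3 - <<'E'
from h import *
go(400,-270,300,17.6);go(480,-302,240,17.6);print(manip.read_state()["joints"])
E
```

```text
clock: 1.3
eef_pos: [400.3, -2.8, 300.3]
eef_rot: [-3.141, 0.0, 1.575]
wrist_force: [0.8, 0.8, 0.4]
finger_gap: 94.1
finger_force: 0.0
[-26.72  -0.15   0.03] turn 14.53
[-29.95   7.84   6.03] turn 14.53
[-9.84362335e-02 -9.97303840e-02  1.77284499e+00 -3.05118574e-04
  1.46876285e+00 -1.02743949e-01]
```

```bash
python3 -m creep '[[1,[-26.7,0,0],1],[1,[-26.7,0,0],2.5],[1,[-26.7,0,0],4],[1,[-26.7,0,0],5.5],[1,[-26.7,0,0],7],[1,[-26.7,0,0],8.5],[1,[-30,7.8,6],10],[1,[-30,7.8,6],11.5],[1,[-30,7.8,6],13],[1,[-30,7.8,6],14.5],[1,[-30,7.8,6],14.5],[1,[-30,7.8,6],14.5]]'
python3 - <<'E'
from h import *
go(559.5,-277.3,200,17.6);go(559.5,-277.3,93,17.6);print(manip.read_state()["joints"])
E
```

```text
clock: 2.5
eef_pos: [480.8, -299.0, 240.5]
eef_rot: [3.142, -0.0, 0.32]
wrist_force: [-0.4, -0.3, -0.2]
finger_gap: 93.4
finger_force: 0.0
[8.16 0.41 4.05] turn 0.14
[ 8.16  0.41 14.75] turn 0.14
[-6.21090771e-01  3.20915293e-01  1.44435030e+00  1.83458034e-06
  1.37632039e+00  6.30116705e-01]
```

```bash
python3 -m creep '[[1,[4,0.2,2],0.1],[1,[8.2,0.4,4],0.1],[1,[8.2,0.4,7.5],0.1],[1,[8.2,0.4,7.5],0.1],[1,[8.2,0.4,7.5],0.1]]'
python3 - <<'E'
from h import *
go(559.5,-277.3,93,17.6)
for n,(x,y,w,h) in dict(top=(400,130,100,75),side=(280,80,120,90)).items():
    i=manip.camera(n)[y:y+h,x:x+w,::-1]; cv2.imwrite(f"pics/{n}1.png",cv2.resize(i,(400,300),interpolation=cv2.INTER_CUBIC))
cv2.imwrite("pics/b1.png",np.hstack([cv2.imread("pics/top1.png"),cv2.imread("pics/side1.png")]))
E
```

```text
clock: 3.0
eef_pos: [559.7, -277.6, 166.4]
eef_rot: [-3.142, 0.0, 0.309]
wrist_force: [0.2, -0.3, 0.5]
finger_gap: 94.0
finger_force: 0.0
[-0.01 -0.03  7.34] turn 0.02
```

View pics/b1.png

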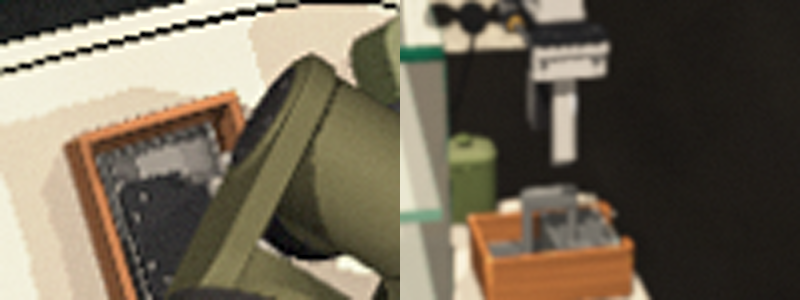

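The top view is mostly hidden by the wrist. The side view has the near finger at about (329,128) over the bar at about (324,137). The 14 mm sideways offset of the open finger explains that difference. Descending and gripping.

```bash
python3 -m creep '[[1,[0,0,2.5],0],[1,[0,0,5],0],[1,[0,0,7.3],0],[1,[0,0,7.3],0],[-1,[0,0,7.3],0],[-1,[0,0,7.3],0],[-1,[0,0,7.3],0],[-1,[0,0,7.3],0],[-1,[0,0,7.3],0],[-1,[0,0,7.3],0],[-1,[0,0,7.3],0],[-1,[0,0,7.3],0]]' 30
```

```text
clock: 4.3
eef_pos: [560.0, -277.4, 92.4]
eef_rot: [-3.142, 0.0, 0.307]
wrist_force: [0.2, 1.0, -0.9]
finger_gap: 33.3
finger_force: 0.0
```

```bash
python3 -m creep '[[-1,[0,0,0],0],[-1,[0,0,0],0],[-1,[0,0,0],0],[-1,[0,0,0],0],[-1,[0,0,0],0],[-1,[0,0,0],0]]' 30
```

```text
clock: 4.9
eef_pos: [559.9, -277.3, 92.3]
eef_rot: [-3.141, 0.0, 0.307]
wrist_force: [1.0, 0.3, -2.1]
finger_gap: 14.1
finger_force: 30.0
```

```bash
python3 -m creep '[[-1,[0,0,-0.7],0],[-1,[0,0,-1.5],0],[-1,[0,0,-3],0],[-1,[0,0,-5],0],[-1,[0,0,-7],0],[-1,[0,0,-9],0],[-1,[0,0,-11],0],[-1,[0,0,-13],0],[-1,[-2,0,-13],0],[-1,[-4,0,-13],0],[-1,[-6,0,-13],0],[-1,[-6,0,-13],0]]'
python3 - <<'E'
from h import *
print(manip.read_state()["joints"])
for n,(x,y,w,h) in dict(top=(400,130,100,75),side=(280,80,120,90)).items():
    i=manip.camera(n)[y:y+h,x:x+w,::-1]; cv2.imwrite(f"pics/{n}2.png",cv2.resize(i,(400,300),interpolation=cv2.INTER_CUBIC))
cv2.imwrite("pics/b2.png",np.hstack([cv2.imread("pics/top2.png"),cv2.imread("pics/side2.png")]))
E
```

```text
clock: 6.1
eef_pos: [501.5, -296.2, 224.1]
eef_rot: [3.14, -0.001, 0.306]
wrist_force: [-0.5, -0.2, -2.8]
finger_gap: 13.7
finger_force: 30.0
[-5.96293302e-01  3.68333565e-01  1.41921442e+00 -2.70327507e-04
  1.35265883e+00  6.69043032e-01]
```

View pics/b2.png

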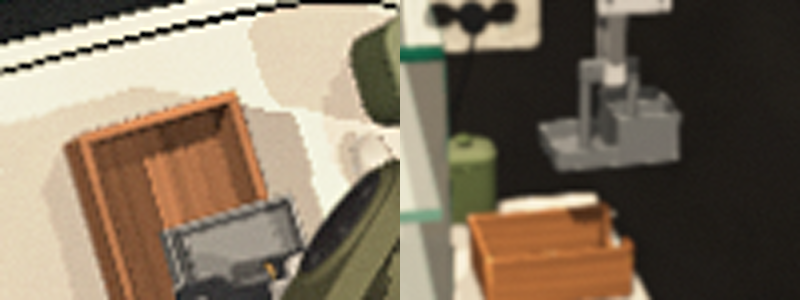

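The insert hangs clear and level, with its low tray on the far side. The caddy is empty. Now I'll turn it in the negative direction, where joint 6 has range.

```bash
python3 -m creep '[[-1,[0,0,0],-0.6],[-1,[0,0,0],-1.8],[-1,[0,0,0],-3],[-1,[0,0,0],-4.2],[-1,[0,0,0],-5.4],[-1,[0,0,0],-6.6],[-1,[0,0,0],-7.8],[-1,[0,0,0],-9],[-1,[0,0,0],-10.2],[-1,[0,0,0],-11.4],[-1,[0,0,0],-12],[-1,[0,0,0],-12]]' && python3 -m creep '[[-1,[0,0,0],-0.6],[-1,[0,0,0],-1.8],[-1,[0,0,0],-3],[-1,[0,0,0],-4.2],[-1,[0,0,0],-5.4],[-1,[0,0,0],-6.6],[-1,[0,0,0],-7.8],[-1,[0,0,0],-9],[-1,[0,0,0],-10.2],[-1,[0,0,0],-11.4],[-1,[0,0,0],-12],[-1,[0,0,0],-12]]'
python3 - <<'E'
from h import *
print(manip.read_state()["joints"]); go(560.3,-278,224,197.6)
E
```

```text
clock: 7.4
eef_pos: [503.6, -295.2, 222.8]
eef_rot: [3.141, 0.0, 1.356]
wrist_force: [-0.6, -0.2, -2.3]
finger_gap: 14.0
finger_force: 30.0
clock: 8.6
eef_pos: [503.3, -295.3, 222.6]
eef_rot: [3.141, 0.0, 2.401]
wrist_force: [0.3, 0.3, -1.8]
finger_gap: 13.7
finger_force: 30.0
[-5.93417871e-01  3.72451323e-01  1.41709687e+00  6.48643397e-05
  1.35178205e+00 -1.42352350e+00]
[-3.04  5.12 -0.13] turn -12.01
```

```bash
python3 -m creep '[[-1,[-0.5,0.8,0],-0.6],[-1,[-1,1.7,0],-1.8],[-1,[-1.5,2.6,0],-3],[-1,[-2,3.4,0],-4.2],[-1,[-2.5,4.2,0],-5.4],[-1,[-3,5.1,0],-6.6],[-1,[-3,5.1,0],-7.8],[-1,[-3,5.1,0],-9],[-1,[-3,5.1,0],-10.2],[-1,[-3,5.1,0],-11.4],[-1,[-3,5.1,0],-12],[-1,[-3,5.1,0],-12]]'
python3 - <<'E'
from h import *
print(manip.read_state()["joints"]); go(560.3,-278,93,197.6)
for n,(x,y,w,h) in dict(top=(400,130,100,75),side=(280,80,120,90)).items():
    i=manip.camera(n)[y:y+h,x:x+w,::-1]; cv2.imwrite(f"pics/{n}3.png",cv2.resize(i,(400,300),interpolation=cv2.INTER_CUBIC))
cv2.imwrite("pics/b3.png",np.hstack([cv2.imread("pics/top3.png"),cv2.imread("pics/side3.png")]))
E
```

```text
clock: 9.8
eef_pos: [559.6, -277.9, 222.5]
eef_rot: [-3.142, 0.0, -2.836]
wrist_force: [-0.0, 0.0, -2.8]
finger_gap: 13.8
finger_force: 30.0
[-5.19566906e-01  4.66969671e-01  1.28494847e+00  2.40238298e-05
  1.38965109e+00 -2.39566308e+00]
[-0.06 -0.03 12.95] turn -0.02
```

View pics/b3.png

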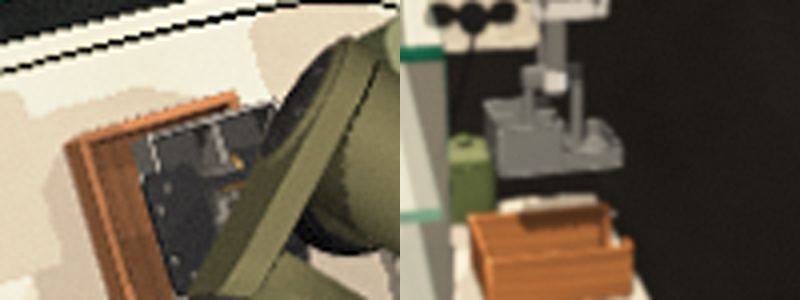

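The insert is now over the caddy with its bins at the back and its low tray at the front (side view, right). Lowering it, slowly near the end.

```bash
python3 -m creep '[[-1,[0,0,1],0],[-1,[0,0,2.5],0],[-1,[0,0,4],0],[-1,[0,0,5.5],0],[-1,[0,0,7],0],[-1,[0,0,8.5],0],[-1,[0,0,9.5],0],[-1,[0,0,10.5],0],[-1,[0,0,11.3],0],[-1,[0,0,12],0],[-1,[0,0,12.5],0],[-1,[0,0,12.5],0]]'
```

```text
clock: 11.1
eef_pos: [559.2, -278.0, 96.9]
eef_rot: [3.141, -0.001, -2.835]
wrist_force: [0.2, 0.3, -3.2]
finger_gap: 13.8
finger_force: 30.0
```

```bash
python3 -m creep '[[-1,[0,0,0.2],0],[-1,[0,0,0.4],0],[-1,[0,0,0.4],0],[-1,[0,0,0.4],0]]'
```

```text
clock: 11.5
eef_pos: [559.4, -278.1, 93.6]
eef_rot: [-3.141, 0.0, -2.835]
wrist_force: [0.2, 0.1, -1.3]
finger_gap: 13.6
finger_force: 30.0
```

```bash
python3 -m creep '[[-1,[0,0,0.1],0],[-1,[0,0,0.15],0],[-1,[0,0,0.15],0],[-1,[0,0,0.15],0]]'
```

```text
clock: 11.9
eef_pos: [559.4, -278.1, 92.1]
eef_rot: [-3.141, 0.0, -2.835]
wrist_force: [-1.2, 0.1, -0.9]
finger_gap: 13.7
finger_force: 30.0
```

```bash
python3 -m creep '[[-0.5,[0,0,0],0],[-0.3,[0,0,0],0],[0,[0,0,0],0],[0.3,[0,0,0],0],[0.5,[0,0,0],0],[0.5,[0,0,0],0],[0.5,[0,0,0],0],[0.5,[0,0,0],0],[0.5,[0,0,0],0],[0.5,[0,0,0],0]]' && python3 -m creep '[[0.5,[0,0,-1],0],[0.5,[0,0,-3],0],[0.5,[0,0,-6],0],[0.5,[0,0,-10],0],[0.5,[0,0,-14],0],[0.5,[4,0,-18],0],[0.5,[8,0,-18],0],[0.5,[12,0,-18],0],[0.5,[16,0,-18],0],[0.5,[20,0,-18],0],[0.5,[20,0,-18],0],[0.5,[20,0,-18],0]]'
python3 - <<'E'
from h import *
for n,(x,y,w,h) in dict(top=(400,130,100,75),side=(280,100,80,60)).items():
    i=manip.camera(n)[y:y+h,x:x+w,::-1]; cv2.imwrite(f"pics/{n}4.png",cv2.resize(i,(400,300),interpolation=cv2.INTER_CUBIC))
cv2.imwrite("pics/b4.png",np.hstack([cv2.imread("pics/top4.png"),cv2.imread("pics/side4.png")]))
E
```

```text
clock: 12.9
eef_pos: [559.4, -278.1, 91.9]
eef_rot: [3.142, 0.0, -2.835]
wrist_force: [-1.1, -0.3, -0.3]
finger_gap: 70.7
finger_force: 0.0
clock: 14.1
eef_pos: [391.8, -312.7, 271.6]
eef_rot: [-3.122, -0.026, -2.884]
wrist_force: [0.3, -0.9, 0.3]
finger_gap: 70.2
finger_force: 0.0
```

View pics/b4.png

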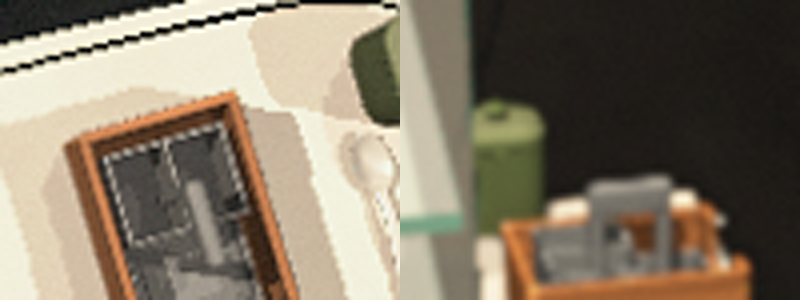

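The insert sits square in the caddy with its bins at the back. The bar's top edge is at (326,136) in the side view, the same height as before, so it is fully home and the gripper is clear.

```bash
python3 -c "
from cell import manip
print(manip.sign_off())"
```

```text
the job is handed in; nothing more can be done
None
```

I lifted the wrong-way-round insert clear of the right-hand caddy, turned it half a turn and lowered it fully home with its low tray at the cut-out; the left one was not touched, and I handed the job in at about 14 s (no verdict was returned).

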